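# Dish home, lens carriage into its detent

## Robot

A 6-joint arm with a two-finger parallel gripper is mounted at the origin on a cart in front of the work surface, level with it; the furniture and walls round the work are solid. World frame = base frame: x ahead of the robot, y to its left, z up, the work surface at z = 0. Lengths are in m, angles in rad, forces in N, time in s.
With the tool pointing down it reaches from about 0.325 to 0.775 m from the base axis. Payload 5.5 kg.
Tool frame: the origin (TCP) lies midway between the tips of the shut fingers; the grasp point (between the pads) lies 19 mm behind it (robot.pinch_z is the x of the grasp point in the tool frame, in m); x points along the fingers, z is the direction in which the jaws open and shut, and the axes are right-handed (so a half turn about x gives the same grasp; the last joint's range is limited). The gripper opens to 85 mm and grips with 20 to 120 N. Pads are 22 mm wide; open, the fingers measure 114 mm over their backs; the gripper's body (76 mm by 85 mm) begins 54 mm behind the grasp point. The pads swing forward as they close: fully open they stand 13 mm farther back than shut.
Start: joints at [1.099, 0.091, 1.231, -0, 1.82, -0.057], TCP at [0.242, 0.549, 0.231] pointing down, gripper open.
Joint ranges: [-2.87, 2.87], [-0.86, 2.18], [0.17, 2.46], [-1.51, 4.65], [0.06, 2.69], [-2.65, 2.65]. Speed limits (rad/s): [2.57, 2.57, 3.01, 3.14, 3.14, 3.14].

## Interface

Orientations are given as a unit quaternion [w, x, y, z].
In Python, from cell import robot gives the robot as it stands. The module is installed in compiled form; this text tells all that it offers. Calls block until the motion is done:
- robot.move_ptp(position, orientation): joint-space move of the TCP to a pose.
- robot.servo_line(position, max_speed=0.15, orientation=None): straight line of the TCP; orientation=None keeps the orientation; max_speed is the mean speed in m/s.
- robot.goto_joints(angles): joint-space move.
- robot.grip(opening, effort=None): finger opening in m; effort is the grip in N (None keeps the last); returns when the fingers have stopped.
- robot.sleep(seconds).
- robot.ik(position, orientation): joint angles nearest the present ones, or None.
- robot.get_obs(): the state.
- robot.get_image(name): name is "scene" or "top" or "wrist"; returns the picture (480x640x3 uint8, blue, green, red); there is no depth.
- robot.camera_params(name): a dict with "fovy" (degrees; the focal length in pixels is half the picture's height over the tangent of half this angle, whatever the lens; pixels are square), "cx", "cy" (the principal point, pixels), "R" (3x3) and "t" (3): a world point X has camera coordinates R X + t; the wrist camera has in their place "mount" (4x4, takes a point from camera to tool coordinates, whose origin is the TCP and whose axes are the tool frame's). Camera axes: x right, y down, z forward; pixel columns grow to the right and rows downward; lengths in m; the calibration is good to about 2 mm. A picture is of the moment at which its call begins: read the wrist's pose just before it. camera_params takes no time and is no camera call.
A pose or a line that the arm cannot do raises robot.Unreachable and nothing moves.
- robot.hand_in(): hands the job in, once; it reports no verdict.
Trained networks look in the newest picture that a camera, given by its name, has taken for a name from the list of things; names that differ only in an ending like _2 or _b are one class to them, and where a whole thing is asked for, a point or a joint stands for the part that bears it (a point fixed in the world has none). Each returns a list of dicts, best first, with "score" (0 to 1); they miss things now and then, are a little off and sometimes report something else, mostly with a low value. They report only what shows in the picture. A call takes as long as a camera call. They do not tell look-alikes from the thing itself.
- robot.masks_of(name, camera): "pixels" (480x640 bool, what is visible of it) and "bbox" ([centre column, centre row, width, height] in pixels, round what is visible of it).
- robot.pinpoint(name, camera): "pixel" ([column, row] in pixels: a listed point, or the origin of a listed thing).
The state is a dict: "time_s": time; "q": joint angles; "qd": joint speeds; "joint_torque": joint torques, N m; "tcp_pos": TCP position; "orientation": TCP orientation; "contact_force": force on the tool from outside, world axes, zero at the start; "ft_torque": the same for the moment, N m; "gripper_width": finger opening in m.
Only numpy, scipy, OpenCV 4.12 (cv2) and the standard library are available. Lean on these libraries where they do the work, as an engineer would, in place of code of your own. Each camera call takes 0.05 s, during which the arm holds its last target.

## Task

Push the round dish of stones across the bench, without lifting it, until it sits fully home in the curved wooden stop in front of the magnifier stand. Then grip the lens carriage by its upright brass thumb grip and slide it along the rail, away from its parked end, until you feel its spring ball drop into the hidden notch that puts the lens over the dish. Finish there: the program ends with the fingers still holding the thumb grip and the ball still in the notch; leave the bystanders where they are.

Things in the scene. Friction and masses are not known exactly. Their poses are not given: they have to be found in the camera images.
- stone_dish: round shallow brass-coloured dish with small stones fixed in it, 61 mm across, 10 mm high, about 0.05 kg (varies); loose on the bench to the robot's right of the curved stop; treat it as a solid disc; origin at the centre of its underside
- home (a point): where the centre of the dish's underside belongs: the centre of the curved stop, on the bench. Axes parallel to the stand's: z up, +y along the rail towards the lens's parked end, +x towards the rail, whose centre line is 115 mm away
- dish_stop: low curved wooden stop fixed to the bench, set at different places along the rail: a half ring of inner radius 32.5 mm, wall 8 mm, 11 mm high, open towards its -y; short ears at the mouth flare 45 degrees outwards, to about x = +/-52 mm, y = -16 mm. Origin and axes are those of point home
- lens_stand: fixed stand behind the stop: level steel rail 20 x 250 x 20 mm between two posts, rail top 120 mm above the bench, post tops 133 mm, wooden feet 48 x 28 x 12 mm. Origin on the bench under the middle of the rail; y along the rail, x away from the robot, z up
- lens_carriage (a joint): position of the lens carriage along the rail (m): 0 at the parked end (the stand's +y end), growing towards the stand's -y, hard stop at 0.15; starts at 0 to 0.012. It slides at 1 to 2 N. Its ball drops into a hidden notch somewhere from 0.085 to 0.13, where the lens is over the home point to within 6 mm along the rail: the carriage jerks ahead with up to 6 N over the last 5 mm, then takes about 9 N to force on past it
- lens_mid (a point): centre of the lens, 100 mm above the bench, 115 mm to the stand's -x of the rail: glass in a brass ring 47 mm across and 9 mm thick, on an arm of the carriage, whose dark steel saddle (38 x 44 mm) rides over the rail with its top 134 mm above the bench
- detent_ball (a joint): height of the 16 mm spring-loaded ball hidden in the carriage (m): about -0.0007 on the plain rail, -0.0026 when it has dropped into the notch, within about 3 mm of its middle. If the fingers ease off there, or up to 4 mm from the middle, the spring pulls the carriage to the middle
- thumb_grip: upright brass grip block on top of the carriage: 12 mm along the stand's x (close the fingers across this), 26 mm along the rail, 34 mm high, from 134 to 168 mm above the bench; origin at the centre of its underside; axes parallel to the stand's
- grip_mid (a point): middle of the thumb grip, 20 mm above its underside (154 mm above the bench); axes parallel to the stand's
- pliers: parallel pliers, bare worn metal, 44 x 100 x 12 mm, lying flat nearer the robot; origin at the centre of the underside; a bystander to leave alone
- eye_loupe: small black eye loupe standing on its flange, 38 mm across, 32 mm high, nearer the robot; origin at the centre of the underside; a bystander to leave alone
- dark_box: dark brown closed box, 45 x 75 x 26 mm, behind the rail; origin at the centre of the underside; a bystander to leave alone
- flux_pot: low round pot with a white lid, 45 mm across, 25 mm high, behind the rail; origin at the centre of the underside; a bystander to leave alone
Things that resemble listed ones, but are neither listed nor needed, are in the scene too. Leave any black look-alike of the stone_dish alone. There is more than one size of the dish_stop; the one meant has the size given above.

How it is judged:
On the way, in this order (a step that is already met when the one before it is completed fails the run):
1. the dish sits home in the curved stop, the lens still short of the notch (horizontal distance between stone_dish and home below 0.006 m and angle between stone_dish's own z axis and vertical below 0.1 rad and value of joint detent_ball above -0.0018 m), for 0.2 s.
2. the carriage's ball is in the notch and the fingers hold the thumb grip (value of joint detent_ball below -0.0018 m and contact force between the fingers and thumb_grip above 2 N), for 0.3 s.
At the end, for the whole second after the job is handed in: the dish lies flat with its centre within 6 mm of the home site and at rest; the carriage stands still with its ball down in the notch (reading below -0.0018 m; carriage within about 3 mm of the notch's middle); the fingers still press on the thumb grip with more than 2 N (all of step 2 and horizontal distance between stone_dish and home below 0.006 m and angle between stone_dish's own z axis and vertical below 0.1 rad and velocity of joint lens_carriage between -0.005 and 0.005 m/s and linear speed of stone_dish below 0.01 m/s); the arm keeps its last pose, push and grip.
It fails at once if the dish is lifted off the bench (more than 15 mm) (height (world z) of stone_dish above 0.015 m).
It fails at once if a bystander is moved by more than 30 mm (pliers) (distance of pliers from where it was at the start of the episode above 0.03 m).
It fails at once if a bystander is moved by more than 30 mm (eye_loupe) (distance of eye_loupe from where it was at the start of the episode above 0.03 m).
It fails at once if a bystander is moved by more than 30 mm (dark_box) (distance of dark_box from where it was at the start of the episode above 0.03 m).
It fails at once if a bystander is moved by more than 30 mm (flux_pot) (distance of flux_pot from where it was at the start of the episode above 0.03 m).
It also fails if it takes over 58 s, if anything falls off the work surface, if the arm or the gripper's body presses on something with over 40 N, if the wrist force passes 120 N, or if a joint passes its speed limit or range.

## Working session

There is one attempt and no reset: what is moved stays moved. The work goes in short steps, each a Python script; the robot and the scene stay as the last script left them, time stands still between calls to the robot, and variables do not carry over. Pictures are saved under pics/ and viewed, and the job is handed in when it is done.

```bash
mkdir -p pics; ls; python3 - <<'E'
from cell import robot
import cv2
for n in ("scene","top","wrist"):
    im=robot.get_image(n); cv2.imwrite(f"pics/a_{n}.png",im)
    p=robot.camera_params(n); print(n,p)
o=robot.get_obs(); print(o, robot.pinch_z)
E
```

```text
pics
scene {'fovy': 48.09109709343761, 'cx': 319.1132029810337, 'cy': 242.70261983973717, 'R': array([[ 0.51583328, -0.85658486, -0.01335667],
       [-0.4641506 , -0.26633798, -0.84476524],
       [ 0.72005572,  0.44195753, -0.53497037]]), 't': array([-0.29937281,  0.32936908,  0.79568617])}
top {'fovy': 53.120361835937246, 'cx': 321.71631644108584, 'cy': 237.95346468893428, 'R': array([[-0.02497905, -0.9996849 , -0.0024803 ],
       [-0.97964546,  0.0249725 , -0.19917617],
       [ 0.19917535, -0.00254542, -0.97996056]]), 't': array([-0.04389861,  0.51606117,  0.87425625])}
wrist {'fovy': 58.70621764643816, 'cx': 314.4049638722808, 'cy': 235.9757097179127, 'mount': array([[ 6.64983691e-04, -3.26882275e-01,  9.45064832e-01,
        -1.42804637e-01],
       [-1.49550291e-03, -9.45064309e-01, -3.26881042e-01,
         8.42092047e-02],
       [ 9.99998661e-01, -1.19597664e-03, -1.11730575e-03,
        -1.67186057e-03],
       [ 0.00000000e+00,  0.00000000e+00,  0.00000000e+00,
         1.00000000e+00]])}
{'time_s': 0.15, 'q': array([ 1.09929421e+00,  9.17128419e-02,  1.23161092e+00, -1.84049029e-05,
        1.81981802e+00, -5.66954715e-02]), 'qd': array([-0.00028847, -0.00153303, -0.0036136 ,  0.00103807,  0.00070543,
       -0.00125572]), 'joint_torque': array([ 1.04436440e-03, -4.59375036e+01, -4.18524528e+01,  2.55479017e-05,
        9.66031454e-03, -1.66307917e-06]), 'tcp_pos': array([0.24171323, 0.54891978, 0.23039357]), 'orientation': array([ 0.59177313, -0.38660145,  0.59271675,  0.38604499]), 'contact_force': array([-0.32076976, -0.14348598,  0.04839555]), 'ft_torque': array([ 0.03571806, -0.01837056,  0.02394297]), 'gripper_width': 0.08530914537491123} -0.0187
```

View pics/a_scene.png

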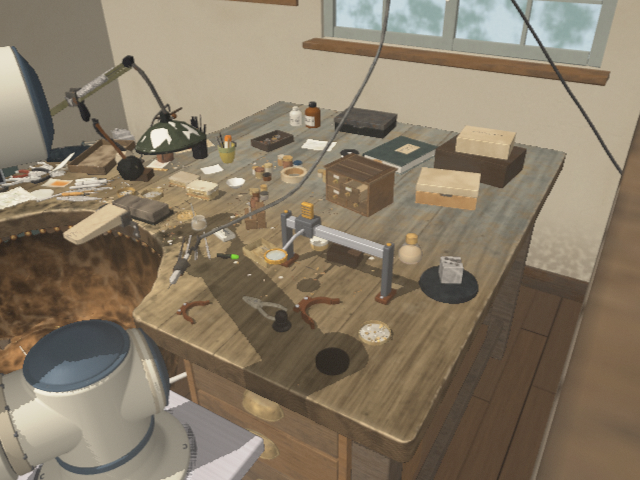

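View pics/a_top.png

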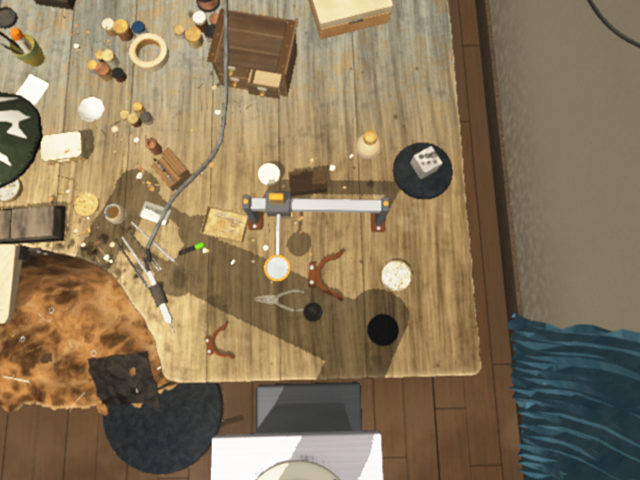

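```bash
cat > h.py <<'E'
from cell import robot
import numpy as np, cv2
def K(p):
    f=240/np.tan(np.radians(p['fovy']/2)); return f
def proj(n,X):
    p=robot.camera_params(n); c=p['R']@np.asarray(X,float)+p['t']; f=K(p)
    return np.array([p['cx']+f*c[0]/c[2],p['cy']+f*c[1]/c[2]])
def unproj(n,uv,z):
    p=robot.camera_params(n); f=K(p)
    d=p['R'].T@np.array([(uv[0]-p['cx'])/f,(uv[1]-p['cy'])/f,1]); o=-p['R'].T@p['t']
    return o+d*(z-o[2])/d[2]
E
python3 - <<'E'
from h import *
zs=dict(stone_dish=0,home=0,dish_stop=0,lens_stand=0,lens_mid=.1,thumb_grip=.134,grip_mid=.154,pliers=0,eye_loupe=0,dark_box=0,flux_pot=0)
for cam in("top","scene"):
    robot.get_image(cam)
    for n,z in zs.items():
        for d in robot.pinpoint(n,cam)[:4]:
            print(cam,n,round(d['score'],2),np.round(d['pixel'],1),np.round(unproj(cam,d['pixel'],z),4))
print(robot.get_obs()['time_s'])
E
```

```text
top stone_dish 0.92 [393.3 275.7] [ 0.4444 -0.1987  0.    ]
top stone_dish 0.92 [382.8 329.1] [ 0.3398 -0.1723  0.    ]
top stone_dish 0.71 [317.1 216.8] [ 0.57   -0.0487  0.    ]
top home 0.98 [333.9 274.8] [ 0.4492 -0.0796  0.    ]
top home 0.53 [225.9 340.9] [0.3248 0.1354 0.    ]
top dish_stop 0.77 [335.2 271.2] [ 0.4564 -0.0824  0.    ]
top dish_stop 0.76 [229.1 339.8] [0.3267 0.1291 0.    ]
top lens_mid 0.59 [278.3 266.9] [0.4537 0.0229 0.1   ]
top thumb_grip 0.49 [275.1 202.4] [0.5648 0.0247 0.134 ]
top grip_mid 0.66 [278.  198.3] [0.5664 0.0177 0.154 ]
top pliers 0.66 [280.  300.7] [0.4003 0.029  0.    ]
top pliers 0.41 [312.6 312.6] [ 0.3753 -0.0353  0.    ]
top eye_loupe 0.71 [279.6 268.1] [0.4656 0.0293 0.    ]
top eye_loupe 0.52 [312.2 312.6] [ 0.3753 -0.0345  0.    ]
top dark_box 0.84 [306.3 182.3] [ 0.6447 -0.0278  0.    ]
top dark_box 0.62 [276.7 199.2] [0.6097 0.0342 0.    ]
top flux_pot 0.86 [268.8 174.5] [0.6638 0.0505 0.    ]
top flux_pot 0.37 [276.9 200.2] [0.6075 0.0338 0.    ]
scene stone_dish 0.95 [333.3 362. ] [ 0.3452 -0.1714 -0.    ]
scene stone_dish 0.6 [37
[... 198 characters left out ...]
  ]
scene dish_stop 0.6 [200.8 316.4] [0.3211 0.1213 0.    ]
scene lens_mid 0.64 [274.7 255.5] [0.4561 0.028  0.1   ]
scene lens_mid 0.27 [322.1 310.8] [ 0.355  -0.1433  0.1   ]
scene lens_mid 0.26 [308.4 208.2] [0.6577 0.074  0.1   ]
scene thumb_grip 0.71 [305.1 218.9] [0.5619 0.0214 0.134 ]
scene grip_mid 0.45 [309. 209.] [0.5722 0.0176 0.154 ]
scene pliers 0.59 [260.7 310.6] [0.3963 0.0278 0.    ]
scene eye_loupe 0.74 [279.5 326.5] [ 0.3756 -0.0329  0.    ]
scene dark_box 0.72 [343.8 257.5] [ 0.6499 -0.0252  0.    ]
scene dark_box 0.35 [259.8 311.1] [0.3941 0.0284 0.    ]
scene dark_box 0.29 [306.7 218.9] [0.76   0.1461 0.    ]
scene flux_pot 0.46 [319.5 246.9] [0.6607 0.0473 0.    ]
1.35
```

```bash
python3 - <<'E'
from h import *
im=cv2.imread('pics/a_top.png')
c=im[160:360,195:435]; cv2.imwrite('pics/b1.png',cv2.resize(c,None,fx=3.3,fy=3.0*1.0,interpolation=cv2.INTER_CUBIC)[:600,:800])
im=cv2.imread('pics/a_scene.png')
c=im[190:390,170:430]; cv2.imwrite('pics/b2.png',cv2.resize(c,None,fx=3,fy=3,interpolation=cv2.INTER_CUBIC))
for cam in("top","scene"):
  robot.get_image(cam)
  for n in("stone_dish","dish_stop","lens_stand","thumb_grip","lens_mid","lens_carriage"):
    for d in robot.masks_of(n,cam)[:3]:
        r=cv2.minAreaRect(np.argwhere(d['pixels'])[:,::-1].astype(np.float32))
        print(cam,n,round(d['score'],2),np.round(d['bbox'],1),d['pixels'].sum(),np.round(cv2.boxPoints(r),1).tolist())
E
```

```text
top stone_dish 0.94 [383.5 329.4  32.2  31.9] 802 [[367.0, 314.0], [398.0, 314.0], [398.0, 345.0], [367.0, 345.0]]
top stone_dish 0.76 [396.4 276.2  30.6  28.1] 703 [[381.0, 261.0], [411.0, 261.0], [411.0, 289.0], [381.0, 289.0]]
top dish_stop 0.84 [324.1 275.8  32.   53.8] 504 [[309.0, 250.0], [342.0, 250.0], [342.0, 300.0], [309.0, 300.0]]
top dish_stop 0.84 [219.9 339.4  24.3  36.2] 314 [[202.3000030517578, 326.1000061035156], [225.8000030517578, 321.8999938964844], [232.1999969482422, 357.0], [208.6999969482422, 361.20001220703125]]
top lens_stand 0.68 [315.8 236.2 146.1  90. ] 3426 [[242.0, 191.0], [388.0, 191.0], [388.0, 279.0], [242.0, 279.0]]
top thumb_grip 0.43 [276.9 199.1  17.2   9.5] 158 [[269.0, 193.0], [284.0, 193.0], [284.0, 203.0], [269.0, 203.0]]
top lens_mid 0.68 [277.5 234.2  27.3  86.8] 1330 [[263.70001220703125, 279.79998779296875], [265.20001220703125, 189.6999969482422], [290.3999938964844, 190.10000610351562], [288.8999938964844, 280.20001220703125]]
top lens_carriage 0.74 [277.  233.4  24.3  85.7] 1280 [[263.79998779296875, 279.8999938964844], [265.0, 190.699
[... 838 characters left out ...]
969482422], [391.0, 306.20001220703125]]
scene thumb_grip 0.48 [306.  212.3  10.3  15.3] 186 [[302.0, 202.0], [313.0, 202.0], [313.0, 218.0], [302.0, 218.0]]
scene lens_mid 0.97 [293.5 233.4  59.3  62.1] 991 [[260.8999938964844, 257.3999938964844], [305.20001220703125, 198.8000030517578], [328.0, 216.10000610351562], [283.79998779296875, 274.70001220703125]]
scene lens_carriage 0.66 [292.1 231.4  51.5  58.5] 893 [[261.79998779296875, 257.29998779296875], [305.79998779296875, 199.3000030517578], [327.3999938964844, 215.6999969482422], [283.3999938964844, 273.70001220703125]]
scene lens_carriage 0.46 [306.6 212.3   8.7  16.5] 205 [[301.0, 202.0], [313.0, 202.0], [313.0, 219.0], [301.0, 219.0]]
```

View pics/b1.png

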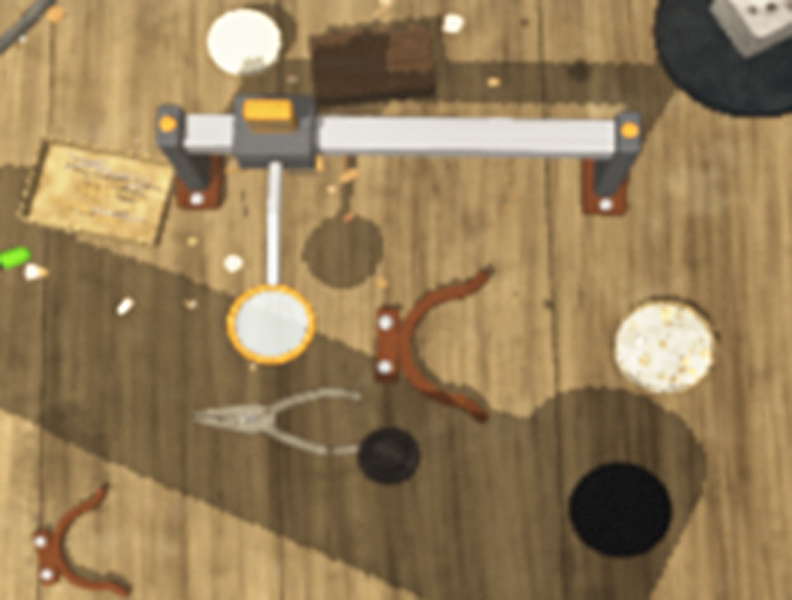

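View pics/b2.png

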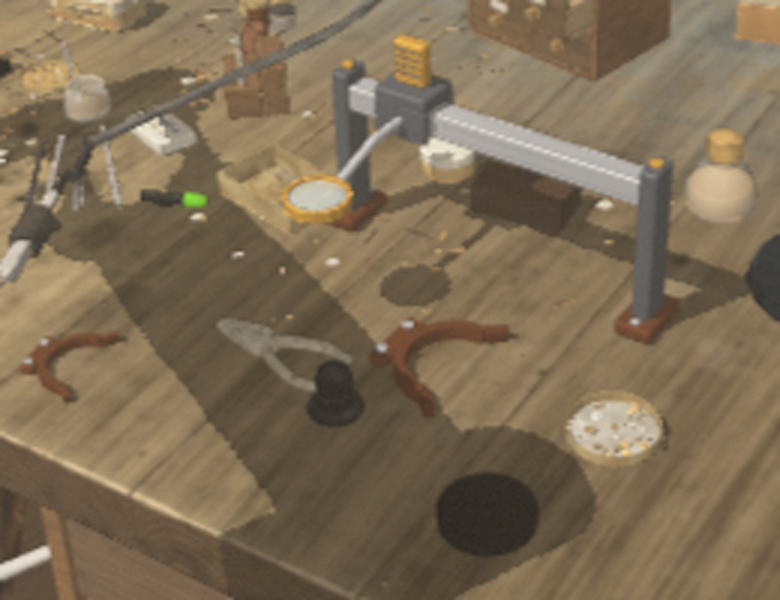

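```bash
python3 - <<'E'
from h import *
for uv,z in [((245.9,200.7),.135),((385.6,203),.135),((312.3,274.3),.011),((343.5,250),.011),((342,298.3),.011),((396.8,275),.010),((383,329.3),.01)]:
    print(uv,np.round(unproj("top",uv,z),4))
for uv,z in [((170+347/3,190+66/3),.135),((170+655/3,190+162/3),.135),((170+615/3,190+428/3),.008)]:
    print(uv,np.round(unproj("scene",uv,z),4))
E
```

```text
(245.9, 200.7) [0.569  0.0766 0.135 ]
(385.6, 203) [ 0.5584 -0.1718  0.135 ]
(312.3, 274.3) [ 0.45   -0.0365  0.011 ]
(343.5, 250) [ 0.4973 -0.1001  0.011 ]
(342, 298.3) [ 0.4011 -0.0938  0.011 ]
(396.8, 275) [ 0.4444 -0.2042  0.01  ]
(383, 329.3) [ 0.3393 -0.1715  0.01  ]
(285.6666666666667, 212.0) [0.565 0.073 0.135]
(388.33333333333337, 244.0) [ 0.5578 -0.1732  0.135 ]
(375.0, 332.66666666666663) [ 0.445  -0.2055  0.008 ]
```

```bash
python3 - <<'E'
from h import *
S=[(388,0),(375,60),(340,130),(300,175),(250,208),(205,232),(190,245)]
for uv in [(226,30),(228,80),(224,130),(205,160),(180,190),(155,235)]:
    best=[]
    for z in np.arange(0,.7,.005):
        X=unproj("top",uv,z); p=proj("scene",X)
        d=min(np.linalg.norm(p-(np.array(a)*(1-t)+np.array(b)*t)) for a,b in zip(S,S[1:]) for t in np.linspace(0,1,40))
        best.append((d,z,X))
    d,z,X=min(best,key=lambda b:b[0]); print(uv,round(d,1),np.round(X,3))
from scipy.spatial.transform import Rotation as R
def quat(yaw,s):
    # tool x down, tool z = s*stand x
    zx=s*np.array([np.cos(yaw),np.sin(yaw),0]); x=np.array([0,0,-1.]); y=np.cross(zx,x)
    q=R.from_matrix(np.c_[x,y,zx]).as_quat(); return q[[3,0,1,2]]
for s in(1,-1):
    q=quat(-.038,s); print(s,q,robot.ik([.442,-.27,.15],q),robot.ik([.567,.018,.139],q),robot.ik([.563,-.1,.139],q))
E
```

```text
(226, 30) 0.8 [0.851 0.099 0.22 ]
(228, 80) 0.5 [0.768 0.099 0.2  ]
(224, 130) 0.6 [0.689 0.11  0.17 ]
(205, 160) 0.7 [0.647 0.151 0.135]
(180, 190) 0.4 [0.608 0.21  0.085]
(155, 235) 0.3 [0.528 0.264 0.055]
1 [ 0.70697915  0.01343422  0.70697915 -0.01343422] [-6.14057996e-01 -1.31571360e-01  1.59391690e+00 -4.44089210e-16
  1.67924712e+00 -5.76057996e-01] [-2.82350998e-02  4.40181655e-03  1.48309743e+00 -4.44089210e-16
  1.65409340e+00  9.76490020e-03] [-2.35281766e-01  1.65610821e-02  1.47085407e+00 -4.44089210e-16
  1.65417750e+00 -1.97281766e-01]
-1 [-0.01343422  0.70697915 -0.01343422 -0.70697915] [-0.614058   -0.13157136  1.5939169   0.          1.67924712  2.56553466] None None
```

```bash
cat >> h.py <<'E'
from scipy.spatial.transform import Rotation as Rot
def quat(yaw,s=1):
    zx=s*np.array([np.cos(yaw),np.sin(yaw),0]); x=np.array([0,0,-1.]); y=np.cross(zx,x)
    q=Rot.from_matrix(np.c_[x,y,zx]).as_quat(); return q[[3,0,1,2]]
YAW=-.038
SX=np.array([np.cos(YAW),np.sin(YAW),0]); SY=np.array([-np.sin(YAW),np.cos(YAW),0])
HOME=np.array([.4495,-.081,0]); DISH=np.array([.4445,-.2045,0])
Q=quat(YAW)
def wproj(X,o):
    p=robot.camera_params('wrist'); q=o['orientation']; T=np.eye(4)
    T[:3,:3]=Rot.from_quat([q[1],q[2],q[3],q[0]]).as_matrix(); T[:3,3]=o['tcp_pos']
    c=np.linalg.inv(T@p['mount'])@np.r_[X,1]; f=K(p)
    return np.array([p['cx']+f*c[0]/c[2],p['cy']+f*c[1]/c[2]])
def wunproj(uv,z,o):
    p=robot.camera_params('wrist'); q=o['orientation']; T=np.eye(4)
    T[:3,:3]=Rot.from_quat([q[1],q[2],q[3],q[0]]).as_matrix(); T[:3,3]=o['tcp_pos']
    M=T@p['mount']; f=K(p)
    d=M[:3,:3]@np.array([(uv[0]-p['cx'])/f,(uv[1]-p['cy'])/f,1]); c=M[:3,3]
    return c+d*(z-c[2])/d[2]
E
python3 - <<'E'
from h import *
s=DISH-.062*SY
robot.move_ptp(s+[0,0,.24],Q)
robot.grip(.036,20)
robot.servo_line(s+[0,0,.10],.15)
o=robot.get_obs(); cv2.imwrite('pics/c_wrist.png',robot.get_image('wrist'))
for n in('stone_dish','home'):
    for d in robot.pinpoint(n,'wrist')[:3]:
        print(n,round(d['score'],2),d['pixel'],np.round(wunproj(d['pixel'],0,o),4))
for d in robot.masks_of('stone_dish','wrist')[:2]: print(d['score'],d['bbox'],np.round(wunproj(d['bbox'][:2],.01,o),4))
print(o['time_s'],o['tcp_pos'],o['contact_force'],o['gripper_width'])
E
```

```text
stone_dish 0.72 [312.8, 129.3] [ 0.4437 -0.2059  0.    ]
0.93 [108.7, 70.2, 123.8, 130.1] [ 0.3407 -0.1715  0.01  ]
0.62 [561.1, 55.1, 152.6, 68.0] [ 0.5709 -0.1734  0.01  ]
6.6167 [ 0.44267756 -0.26683639  0.10132484] [ 0.39475237 -0.47599745  0.53636725] 0.03624446368432388
```

View pics/c_wrist.png

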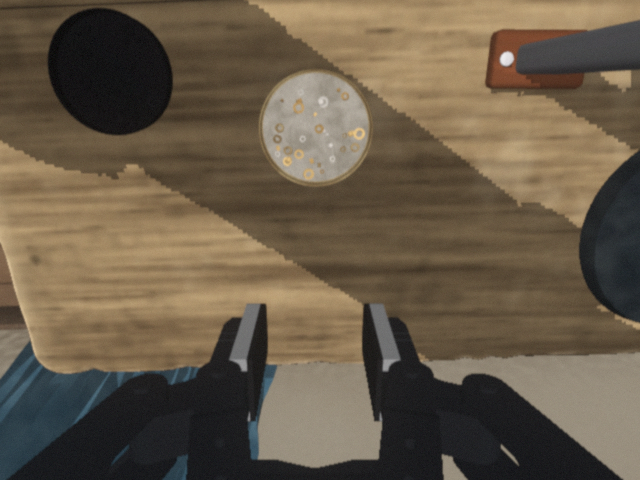

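```bash
python3 - <<'E'
from h import *
o=robot.get_obs(); p=o['tcp_pos'].copy(); f0=o['contact_force']
p[2]=.02; robot.servo_line(p,.12)
z=.012
while z>-.012:
    p[2]=z; robot.servo_line(p,.05); o=robot.get_obs(); f=o['contact_force']-f0
    print(round(z,4),round(o['tcp_pos'][2],4),np.round(f,2))
    if abs(f[2])>2.5: break
    z-=.0015
print(o['time_s'])
E
```

```text
0.012 0.0119 [-0.16 -0.25 -0.34]
0.0105 0.0105 [ 0.04  0.29 -0.08]
0.009 0.0089 [ 0.51  0.57 -0.88]
0.0075 0.0073 [ 0.78 -0.46  0.15]
0.006 0.0058 [ 0.99 -0.4  -0.06]
0.0045 0.0043 [ 0.28  1.99 -0.11]
0.003 0.0029 [-0.18 -0.38 -1.29]
0.0015 0.0014 [ 0.92  0.83 -0.15]
0.0 -0.0001 [ 0.47  1.15 -0.84]
-0.0015 -0.001 [0.34 0.7  2.45]
-0.003 -0.001 [-5.28  3.08 11.15]
10.4417
```

```bash
python3 - <<'E'
from h import *
o=robot.get_obs(); p=o['tcp_pos'].copy()
p[2]=.0025; robot.servo_line(p,.05); f0=robot.get_obs()['contact_force']
robot.servo_line(HOME-.046*SY+[0,0,.0025],.05)
o=robot.get_obs(); print(o['time_s'],np.round(o['contact_force']-f0,2))
cv2.imwrite('pics/d_wrist.png',robot.get_image('wrist'))
for n in('stone_dish','home'):
    for d in robot.pinpoint(n,'wrist')[:3]:
        print(n,round(d['score'],2),d['pixel'],np.round(wunproj(d['pixel'],0,o),4))
E
```

```text
13.65 [ 0.27 -0.39 -0.51]
stone_dish 0.81 [65.5, 419.9] [ 0.3398 -0.1728  0.    ]
stone_dish 0.58 [313.8, 236.6] [ 0.4481 -0.0949  0.    ]
```

View pics/d_wrist.png

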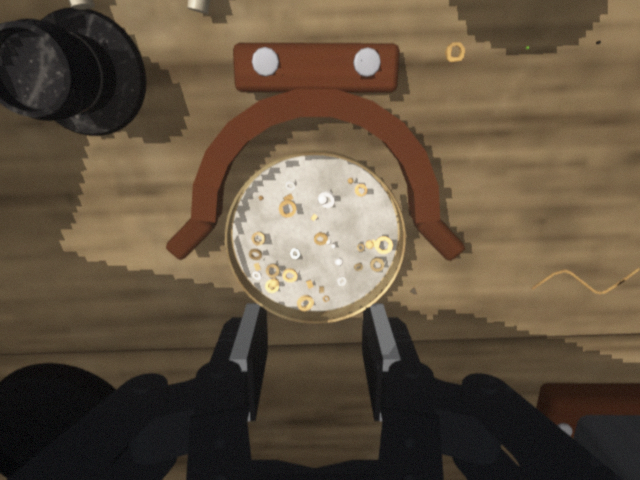

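```bash
python3 - <<'E'
from h import *
robot.servo_line(HOME-.039*SY+[0,0,.0025],.05)
f0=robot.get_obs()['contact_force']
d=.039
while d>.022:
    d-=.0015; robot.servo_line(HOME-d*SY+[0,0,.0025],.05)
    o=robot.get_obs(); f=o['contact_force']-f0; print(round(d,4),np.round(f,1))
    if f@SY<-4: break
print(o['time_s'])
cv2.imwrite('pics/e_wrist.png',robot.get_image('wrist'))
for n in('stone_dish','home'):
    for r in robot.pinpoint(n,'wrist')[:3]:
        print(n,round(r['score'],2),r['pixel'],np.round(wunproj(r['pixel'],0,o),4))
E
```

```text
0.0375 [-1.1 -0.6 -0.7]
0.036 [-0.8 -0.3 -1. ]
0.0345 [-0.2 -1.9 -1.3]
0.033 [-1.  -6.3 -1.1]
15.0917
stone_dish 0.92 [312.6, 237.1] [ 0.4481 -0.0831  0.    ]
stone_dish 0.77 [72.3, 441.6] [ 0.3402 -0.1728  0.    ]
stone_dish 0.16 [94.2, 112.0] [ 0.3785 -0.0369  0.    ]
```

View pics/e_wrist.png

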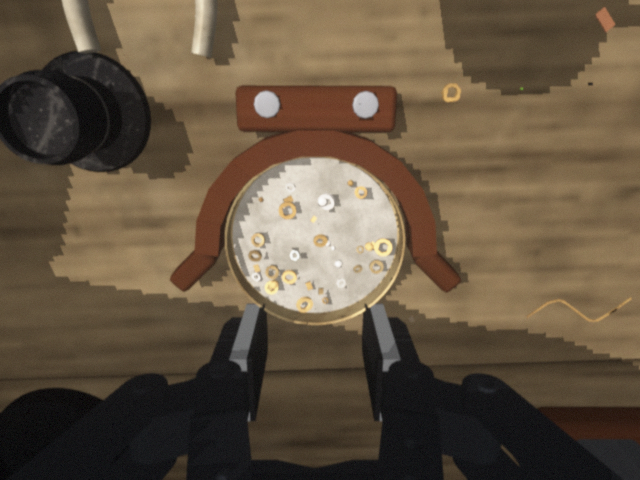

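```bash
python3 - <<'E'
from h import *
robot.servo_line(HOME-.075*SY+[0,0,.0025],.12)
robot.servo_line(HOME-.075*SY+[0,0,.23],.2)
robot.grip(.06,40)
robot.move_ptp([.566,.0,.25],Q)
o=robot.get_obs(); print(o['time_s'],o['tcp_pos'])
cv2.imwrite('pics/f_wrist.png',robot.get_image('wrist'))
for n,z in(('grip_mid',.154),('thumb_grip',.134),('lens_mid',.1),('home',0),('stone_dish',0)):
    for r in robot.pinpoint(n,'wrist')[:2]:
        print(n,round(r['score'],2),r['pixel'],np.round(wunproj(r['pixel'],z,o),4))
robot.get_image('top')
for n,z in(('grip_mid',.154),('home',0),('stone_dish',0)):
    for r in robot.pinpoint(n,'top')[:2]:
        print(n,round(r['score'],2),r['pixel'],np.round(unproj('top',r['pixel'],z),4))
E
```

```text
18.2 [ 0.5656328  -0.00078314  0.24985783]
grip_mid 0.84 [318.7, 205.1] [0.5681 0.018  0.154 ]
thumb_grip 0.65 [319.0, 196.2] [0.5685 0.0183 0.134 ]
thumb_grip 0.53 [418.6, 128.9] [0.6287 0.0566 0.134 ]
lens_mid 0.78 [152.8, 184.7] [0.4531 0.0227 0.1   ]
stone_dish 0.84 [199.4, 265.6] [ 0.4468 -0.0809  0.    ]
stone_dish 0.55 [108.8, 349.2] [ 0.3372 -0.174   0.    ]
home 0.71 [334.2, 273.4] [ 0.452  -0.0803  0.    ]
stone_dish 0.79 [332.9, 274.1] [ 0.4507 -0.0776  0.    ]
stone_dish 0.78 [381.5, 330.8] [ 0.3366 -0.1696  0.    ]
```

View pics/f_wrist.png

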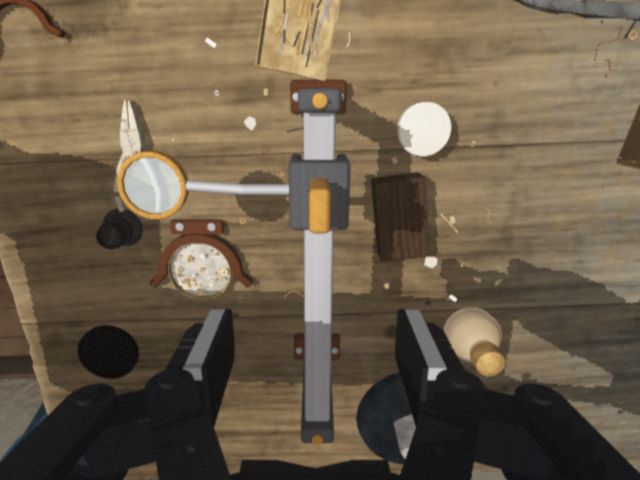

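```bash
python3 - <<'E'
from h import *
G=np.array([.5675,.018,0])
robot.servo_line(G+[0,0,.24],.2)
robot.servo_line(G+[0,0,.140],.12)
o=robot.get_obs(); print(o['time_s'],np.round(o['contact_force'],2))
robot.grip(.0,40)
o=robot.get_obs(); print(o['time_s'],np.round(o['contact_force'],2),o['gripper_width'],o['tcp_pos'])
cv2.imwrite('pics/g_wrist.png',robot.get_image('wrist'))
E
```

```text
19.9333 [-0.08  0.34 -0.37]
20.425 [ 6.71  0.22 -0.16] 0.011312708284410092 [0.56892312 0.01795003 0.1407487 ]
```

View pics/g_wrist.png

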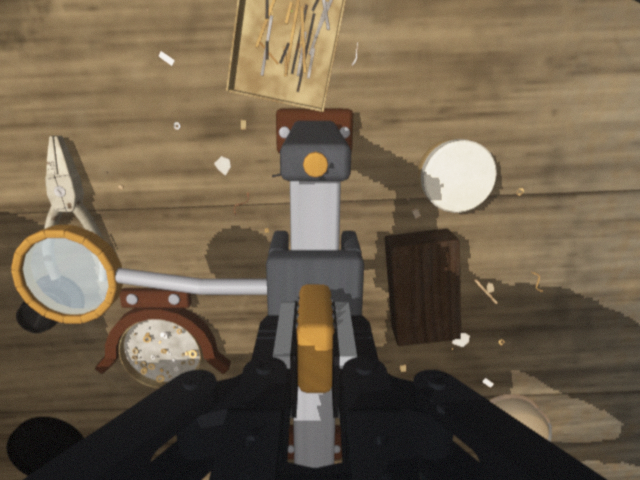

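```bash
python3 - <<'E'
from h import *
p0=np.array([.5691,.018,.1407])
robot.servo_line(p0,.05); o=robot.get_obs(); print(np.round(o['contact_force'],2))
np.save('p0.npy',p0)
for d in (.02,.04,.06,.078):
    robot.servo_line(p0-d*SY,.06); o=robot.get_obs(); f=o['contact_force']
    print(d,o['time_s'],np.round([f@SX,f@SY,f[2]],2),np.round(o['tcp_pos'],4),o['gripper_width'])
E
```

```text
[-0.87 -0.3   0.79]
0.02 21.2083 [-2.03 -2.16  1.83] [ 0.5681 -0.0027  0.1407] 0.01132880489550107
0.04 21.6917 [-4.43 -1.36  1.44] [ 0.5673 -0.0225  0.1407] 0.011070073205104024
0.06 22.175 [-5.37 -1.41  2.4 ] [ 0.5665 -0.0423  0.1408] 0.011439235827943733
0.078 22.625 [-5.73 -0.83  3.01] [ 0.5657 -0.0602  0.1407] 0.011298627338992947
```

```bash
python3 - <<'E'
from h import *
p0=np.load('p0.npy')-.0012*SX
d=.079
pk=0
while d<.125:
    robot.servo_line(p0-d*SY,.03); o=robot.get_obs(); f=o['contact_force']
    fy=f@SY; print(round(d,4),np.round([f@SX,fy,f[2]],1),round(-(o['tcp_pos']-p0)@SY,4))
    pk=min(pk,fy)
    if fy>3.5 or (pk<-4 and fy>0): break
    d+=.001
print(o['time_s'])
cv2.imwrite('pics/h_wrist.png',robot.get_image('wrist'))
E
```

```text
0.079 [2.  0.5 0.1] 0.0789
0.08 [ 6.1 -0.6 -1.2] 0.0801
0.081 [ 5.8 -0.4 -0. ] 0.0811
0.082 [ 4.4  0.1 -0.8] 0.0821
0.083 [ 5.1  0.  -1.4] 0.0831
0.084 [ 6.  -0.3 -0.8] 0.0841
0.085 [ 4.9 -0.6 -0.7] 0.0851
0.086 [ 5.   0.3 -0.8] 0.0861
0.087 [ 5.1 -0.1 -1.1] 0.0871
0.088 [ 5.2  0.3 -0.9] 0.0881
0.089 [ 4.6  0.1 -0.3] 0.0891
0.09 [ 6.7  0.4 -1.3] 0.0901
0.091 [ 5.9  0.5 -0.3] 0.0911
0.092 [ 6.3  0.7 -1. ] 0.0921
0.093 [ 4.5 -0.5 -0.6] 0.0931
0.094 [ 5.8  0.6 -0.8] 0.0941
0.095 [ 5.5 -0.2 -1.5] 0.0951
0.096 [ 4.5  0.1 -1.4] 0.0961
0.097 [ 4.5  0.1 -0.6] 0.0971
0.098 [ 4.5  0.4 -0.6] 0.0981
0.099 [ 5.6  0.1 -0.7] 0.0991
0.1 [ 4.4 -0.9 -0.7] 0.1001
0.101 [ 4.5 -0.9 -0.6] 0.1013
0.102 [ 4.3 -2.7 -0.7] 0.1029
0.103 [ 3.7 -5.1 -0.7] 0.1044
0.104 [ 4.  -7.6 -1.1] 0.1063
0.105 [ 5.3 -5.4 -1.5] 0.1067
0.106 [ 4.8 -3.2 -0.8] 0.1071
0.107 [ 4.3 -2.2 -0.8] 0.1077
0.108 [ 4.8 -0.9 -0.9] 0.1083
0.109 [ 4.8 -0.2 -1.4] 0.1091
0.11 [ 4.6  0.5 -0.8] 0.1099
30.625
```

View pics/h_wrist.png

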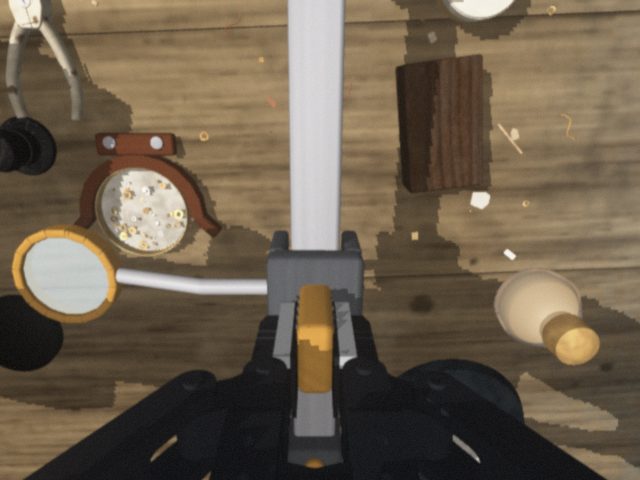

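```bash
python3 - <<'E'
from h import *
p0=np.load('p0.npy')-.0004*SX
for d in (.110,.1107,.1114,.1121,.1128):
    robot.servo_line(p0-d*SY,.03); robot.sleep(.05);o=robot.get_obs(); f=o['contact_force']
    fy=f@SY; print(round(d,4),np.round([f@SX,fy,f[2]],1),round(-(o['tcp_pos']-p0)@SY,4))
    if fy>3: break
for d in np.arange(d-.0007,.1075,-.0007):
    robot.servo_line(p0-d*SY,.03); robot.sleep(.05);o=robot.get_obs(); f=o['contact_force']
    fy=f@SY; print(round(d,4),np.round([f@SX,fy,f[2]],1),round(-(o['tcp_pos']-p0)@SY,4))
    if fy<-3: break
print(o['time_s'])
E
```

```text
0.11 [0.2 1.2 0.2] 0.11
0.1107 [-0.5  3.7  1.5] 0.1104
0.11 [-0.4  1.1  2.1] 0.1101
0.1093 [-3.  -0.9  1.7] 0.1096
0.1086 [-3.6 -0.6  2. ] 0.1087
0.1079 [-3.6 -2.2  2.5] 0.108
32.475
```

```bash
python3 - <<'E'
from h import *
p0=np.load('p0.npy')-.0008*SX
robot.servo_line(p0-.1092*SY,.03); robot.sleep(.4)
o=robot.get_obs(); f=o['contact_force']; print(np.round([f@SX,f@SY,f[2]],1),np.round(-(o['tcp_pos']-p0)@SY,4),o['gripper_width'],o['time_s'])
for c in('wrist','top','scene'):
    cv2.imwrite(f'pics/i_{c}.png',robot.get_image(c))
    for n,z in(('home',0),('stone_dish',0),('lens_mid',.1)):
        for r in robot.pinpoint(n,c)[:2]:
            print(c,n,round(r['score'],2),np.round(wunproj(r['pixel'],z,o) if c=='wrist' else unproj(c,r['pixel'],z),4))
a=cv2.imread('pics/i_top.png')[160:360,195:435]; b=cv2.imread('pics/i_scene.png')[180:380,170:430]
cv2.imwrite('pics/i.png',np.hstack([cv2.resize(a,(400,400)),cv2.resize(b,(400,400))]))
E
```

```text
[-0.3  0.9  1. ] 0.109 0.011508237832305356 33.125
wrist stone_dish 0.95 [ 0.4467 -0.0865  0.    ]
wrist stone_dish 0.64 [ 0.3391 -0.1732  0.    ]
wrist lens_mid 0.74 [ 0.4495 -0.0859  0.1   ]
top home 0.85 [0.3329 0.1384 0.    ]
top stone_dish 0.71 [ 0.3333 -0.17    0.    ]
top lens_mid 0.82 [ 0.4491 -0.0882  0.1   ]
scene home 0.75 [0.3343 0.1449 0.    ]
scene home 0.71 [ 0.454 -0.081  0.   ]
scene stone_dish 0.7 [ 0.3357 -0.1723  0.    ]
scene stone_dish 0.67 [0.3935 0.0277 0.    ]
scene lens_mid 0.91 [ 0.447 -0.08   0.1  ]
scene lens_mid 0.34 [ 0.3446 -0.1521  0.1   ]
```

View pics/i.png

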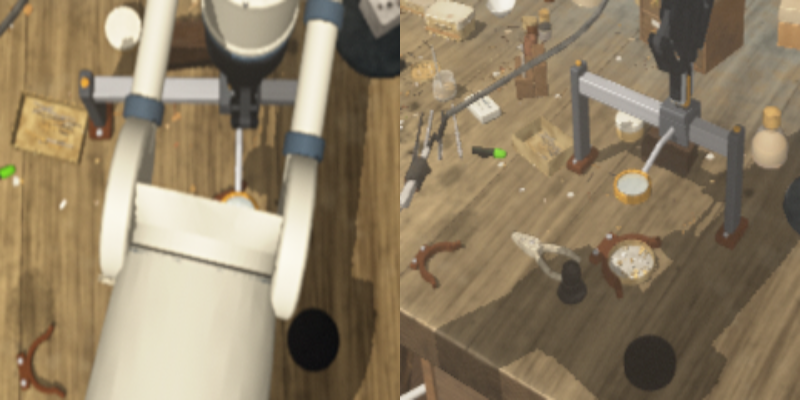

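View pics/i_wrist.png

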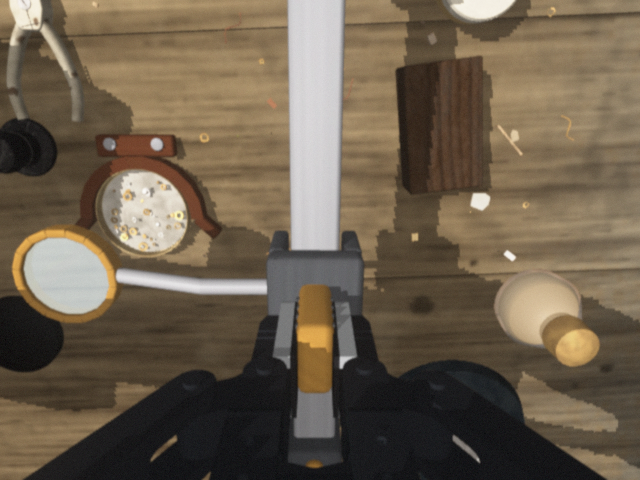

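```bash
python3 - <<'E'
from h import *
robot.hand_in(); print(robot.get_obs()['time_s'])
E
```

```text
the job is handed in; nothing more can be done
the job is handed in; nothing more can be done
```

I finished both parts and handed the job in at about 33 s of robot time; the hand-in returned no verdict.

- **Dish:** I pushed it along the bench, cradled between the two fingertips, until the force rose to about 6 N against the larger curved stop. The wrist pictures show it seated against the ring. Its position readings are within about 6 mm of each other, scattering on both sides of the home estimate, so the picture and the contact force are my stronger evidence.
- **Carriage:** I gripped the brass thumb grip at 40 N and slid it along the rail. The ball's jerk came about 101–106 mm into the slide, peaking near 7.6 N. I probed both ways and parked about 109 mm along. The force pushed back at +3.7 N slightly further on and at −2.2 N slightly short. At rest the rail force was about 0.9 N.
- **Final check:** The fingers were still on the grip at an 11.5 mm opening. The lens reads y = −0.080 to −0.088 and the dish y ≈ −0.0865 from the last wrist picture. The bystanders look unmoved in the pictures.
- **Checks that failed or disagreed:** In the last top picture the arm hid the dish, and the network named only the black look-alike. In the last scene picture it also missed the real dish, which is visible sitting in the stop. I could not read the ball height directly, so "in the notch" rests on the forces felt.

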